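Slide the top drive off the stack and seat it in the dock

TASK

Slide the top drive of the stack sideways off the pile and onto the deck of the docking cradle, without lifting it and without disturbing the two drives under it. Then push it on along the rails until the sliding connector is fully home, press it firmly but gently against the end for a moment, and let go. Leave everything else on the bench alone.

Things in the scene. Friction and masses are not known exactly. Their poses are not given: they have to be found in the camera images.
- cradle: Low docking cradle fixed to the bench, 110 mm wide (its x), 324 mm long (its y, from -162 to +162 mm). Origin at the middle of its underside; z up. Drives travel along its +y. The stack lies on a pad 8 mm high centred at y = -100 mm. Across its +y end, on the deck, stands the socket: a grey block 26 mm high, 36 mm long, with the sliding connector before it.
- deck_start (a point): Middle of the deck's near edge, on its top: cradle x = 0, y = -38, z = 27 mm. The flat dark steel deck runs from here along cradle +y to its end, 1 mm lower than the underside of the top drive on the stack. Two rails 7 mm high flank it: flared here (about 100 mm apart), then 75 mm apart inside from cradle y = 0 to +112 mm.
- connector (a joint): Travel (m) of the white sliding connector, 50 mm wide, 10 mm high, in front of the socket block: grows along cradle +y, 0.014 = fully home on its hard end stop. Starts at 0 to 0.007, stays where left. Resists with 5 to 6 N while it moves; only a push risen past that, to 10 N or more, shows it is firmly home. Over 25 N breaks its contacts.
- deck_end (a point): Middle of the deck's far edge: cradle x = 0, y = +160, z = 27 mm. The socket block is clamped anywhere along an adjustment of 10 mm and its place is not reported: the connector's front face, when fully home, lies at cradle y = 99 to 109 mm (at 0 travel 14 mm less). Its stop must be found by feel.
- top_drive: The uppermost of three alike flat aluminium drives with a paper label, 70 mm (its x) by 100 mm (its y) by 10 mm, about 120 g. Origin at the centre of its underside, z up. It lies loosely, a few mm and degrees off the one below; trailing end -y, leading end +y. Can be pushed at the trailing end, fingertips above the middle drive's top and below its own.
- middle_drive: The same kind of drive, under the top one: 70 x 100 x 10 mm, origin at the centre of its underside. To stay where it is.
- bottom_drive: The same kind of drive, on the stack pad: 70 x 100 x 10 mm, origin at the centre of its underside. To stay where it is.
- screwdriver: Bystander: screwdriver lying beside the cradle on its -x side, 160 mm long. Not to be moved.
- tweezers: Bystander: steel tweezers lying beside the cradle on its +x side, 120 mm long. Not to be moved.
- screw_dish: Bystander: little steel bowl beside the cradle on its +x side, 60 mm across, 22 mm high. Not to be moved.
- parts_tray: Bystander: grey divided tray, 100 x 150 x 28 mm, far left on the mat. Not to be moved.
- flux_jar: Bystander: small brown jar, 48 mm across, 45 mm high, left on the mat. Not to be moved.
- tape_roll: Bystander: roll of tape, 76 mm across, 19 mm high, right on the mat. Not to be moved.
- brush: Bystander: brush lying at the right, 160 mm long. Not to be moved.
Things that resemble listed ones, but are neither listed nor needed, are in the scene too. Leave any turquoise look-alike of the top_drive alone.

How it is judged:
On the way, in this order (a step that is already met when the one before it is completed fails the run):
1. the top drive is slid off the stack onto the deck between the rails, the two below still in place (y of top_drive in the frame of cradle above 0.005 m and z of top_drive in the frame of cradle between 0.024 and 0.031 m and angle between top_drive's own z axis and vertical below 0.05 rad and distance of each of bottom_drive, middle_drive from where it was at the start of the episode below 0.006 m).
2. the drive is pressed home: the connector at its end stop and pressed with more than 9 N (value of joint connector above 0.0125 m and contact force between top_drive and connector above 9 N), for 0.2 s.
At the end, for the whole second after the job is handed in: The top drive lies released, flat and at rest on the deck, leading end within 3 mm of the connector, centre within 5 mm of the cradle's middle line, square to it within 4.5 degrees; connector within 1.5 mm of its end stop; middle and bottom drives within 6 mm of their starts (value of joint connector above 0.0125 m and y of top_drive in the frame of connector between -0.053 and -0.047 m and x of top_drive in the frame of cradle between -0.005 and 0.005 m and angle between the y axis of top_drive and the y axis of cradle, either way round below 0.08 rad and z of top_drive in the frame of cradle between 0.024 and 0.03 m and angle between top_drive's own z axis and vertical below 0.04 rad and distance of each of bottom_drive, middle_drive from where it was at the start of the episode below 0.006 m and linear speed of top_drive below 0.01 m/s and contact force between top_drive and the fingers below 0.1 N); the robot touches nothing.
It fails at once if the top drive is lifted (more than 8 mm above its place on the stack) or tipped by more than 9 degrees (z of top_drive in the frame of cradle above 0.036 m or angle between top_drive's own z axis and vertical above 0.157 rad).
It fails at once if the middle or bottom drive is moved by more than 6 mm (distance of any of bottom_drive, middle_drive from where it was at the start of the episode above 0.006 m).
It fails at once if the connector is pressed with more than 25 N (contact force between top_drive and connector above 25 N).
It fails at once if the stack is pressed down with more than 25 N (contact force between top_drive and middle_drive above 25 N).
It fails at once if a bystander is moved by more than 15 mm (distance of any of screwdriver, tweezers, screw_dish, parts_tray, flux_jar, tape_roll, brush from where it was at the start of the episode above 0.015 m).
It also fails if it takes over 48 s, if anything falls off the work surface, if the arm or the gripper's body presses on something with over 40 N, if the wrist force passes 120 N, or if a joint passes its speed limit or range.

ROBOT

A 6-joint arm with a two-finger parallel gripper is mounted at the origin on the work surface. World frame = base frame: x ahead of the robot, y to its left, z up, the work surface at z = 0. Lengths are in m, angles in rad, forces in N, time in s.
With the tool pointing down it reaches from about 0.35 to 0.975 m from the base axis. Payload 4.9 kg.
Tool frame: the origin (TCP) lies on the front face of the gripper's body, between the roots of the fingers; the fingertips stand 73 mm ahead of it and the grasp point (between the pads) lies 54 mm ahead of it (tip_extent is the distance from the TCP to the fingertips, in m); y points along the fingers, x is the direction in which the jaws open and shut, and the axes are right-handed (so a half turn about y gives the same grasp; the last joint's range is limited). The gripper opens to 85 mm and grips with 20 to 120 N. Pads are 22 mm wide; open, the fingers measure 114 mm over their backs; the gripper's body (76 mm by 85 mm) begins 54 mm behind the grasp point. The pads swing forward as they close: fully open they stand 13 mm farther back than shut.
Start: joints at [1.065, 0.053, 1.613, -0, 1.476, -0.119], TCP at [0.236, 0.579, 0.304] pointing down, gripper open.
Joint ranges: [-3.01, 3.01], [-1.01, 2.22], [0.06, 2.58], [-1.02, 4.17], [0.09, 2.62], [-3.14, 3.14]. Speed limits (rad/s): [2.57, 2.57, 3.14, 3.14, 3.14, 3.14].

INTERFACE

Orientations are given as a unit quaternion [w, x, y, z].
In Python, from plant import state, grab_frame, camera_info, job_done, tip_extent gives the robot as it stands.
- The arm moves only by the tool carry_out, never from a script. Its argument "rows" is a list that holds one entry, the list of rows, each a list of 7 numbers: the turn, a rotation vector about the world's x, y, z as a fraction of full scale, then the shift along the world's x, y, z as a fraction of full scale, then the finger opening in mm, from 0 to 85.4. A call has 1 to 5 rows; each row shifts and turns the commanded pose from where the row before left it; what a row does not reach is not made up. Full scale, the value 1, is 40 mm for a shift and 4 degrees for a turn. A row lasts 1/10 s, in which the tool goes at most 50 mm and 8.59 degrees, less where a joint would pass 70% of its speed; a pose out of reach is approached as far as the arm can. A call with a number of a shift or a turn outside -1 to 1 is refused whole. A call with a gripper value outside its range is refused whole. The fingers move at their own pace and stop on an object; the grip force is fixed at half the most. Time passes only in rows, so rows that do not move let the fingers close. It gives the time, the measured TCP pose, the force and the opening at its end, in the units of the state.
- state(): the state, without advancing time (a new reading comes with each control period).
- grab_frame(name): name is "side" or "top"; returns the picture (400x640x3 uint8, blue, green, red); there is no depth.
- camera_info(name): a dict with "intrinsics" (3x3 intrinsics, pixels), "xyz" and "rotation" of the camera in the world. Camera axes: x right, y down, z forward; pixel columns grow to the right and rows downward; lengths in m; the calibration is good to about 2 mm. A picture is of the moment at which its call begins. camera_info takes no time and is no camera call.
- job_done(): hands the job in, once; it reports no verdict.
The state is a dict: "time": time; "joint_pos": joint angles; "joint_vel": joint speeds; "joint_efforts": joint torques, N m; "tool_pos": TCP position; "tool_rot": TCP orientation; "contact_force": force on the tool from outside, world axes, zero at the start; "ft_torque": the same for the moment, N m; "gripper_width": opening from 0.0 (shut) to 1.0 (fully open).
Only numpy, scipy, OpenCV 4.12 (cv2) and the standard library are available. Lean on these libraries where they do the work, as an engineer would, in place of code of your own. Each camera call takes 0.05 s, during which the arm holds its last target.

## Working session

There is one attempt and no reset: what is moved stays moved. The work goes in short steps, Python scripts to look and compute and a tool call to move; the robot and the scene stay as the last step left them, time stands still between calls to the robot, and variables do not carry over. Pictures are saved under pics/ and viewed, and the job is handed in when it is done.

Besides the shell and the picture viewer there is one more tool, called after "Call:" as name(argument=value, ...), one argument or row to a line, values as JSON. carry_out: Moves the arm, as the interface text tells. Shift numbers are shares of 40 mm and turn numbers shares of 4 degrees, none past 1 either way. Its arguments: {"type":"object","properties":{"rows":{"type":"array"}},"required":["rows"]}

```bash
ls; mkdir -p pics; python3 - <<'E'
from plant import *
import cv2
for n in("top","side"):
    cv2.imwrite(f"pics/{n}0.png",grab_frame(n)); print(n,camera_info(n))
print(state(),tip_extent)
E
```

```text
pics
top {'intrinsics': array([[448.28988666,   0.        , 325.78167854],
       [  0.        , 448.28988666, 200.0764485 ],
       [  0.        ,   0.        ,   1.        ]]), 'xyz': array([0.26117134, 0.00183172, 1.31586625]), 'rotation': array([-0.0613238 ,  0.70688951, -0.70157376,  0.06588531])}
side {'intrinsics': array([[505.76515264,   0.        , 312.41050109],
       [  0.        , 505.76515264, 201.45102773],
       [  0.        ,   0.        ,   1.        ]]), 'xyz': array([ 0.34496136, -0.99410724,  0.7232013 ]), 'rotation': array([-0.47041795,  0.87981043, -0.06332452,  0.025111  ])}
{'time': 0.1, 'joint_pos': array([ 1.06502815e+00,  5.32947793e-02,  1.61418582e+00,  1.87392318e-05,
        1.47599745e+00, -1.18972331e-01]), 'joint_vel': array([ 8.94015794e-05,  1.43655613e-03, -4.62958091e-03, -2.91077091e-04,
        2.13024820e-04,  4.92575816e-04]), 'joint_efforts': array([-1.73879348e-04, -3.94906855e+01, -3.71361673e+01, -8.92361231e-05,
        3.90304936e-03, -6.75008081e-06]), 'tool_pos': array([0.23553017, 0.57844801, 0.30276599]), 'tool_rot': array([-0.58647798,  0.58707362,  0.39398403, -0.39517683]), 'contact_force': array([0.34896835, 0.42508012, 0.44882049]), 'ft_torque': array([ 0.0096851 ,  0.01737215, -0.02522981]), 'gripper_width': 1.0002163611846988} 0.0726
```

View pics/top0.png

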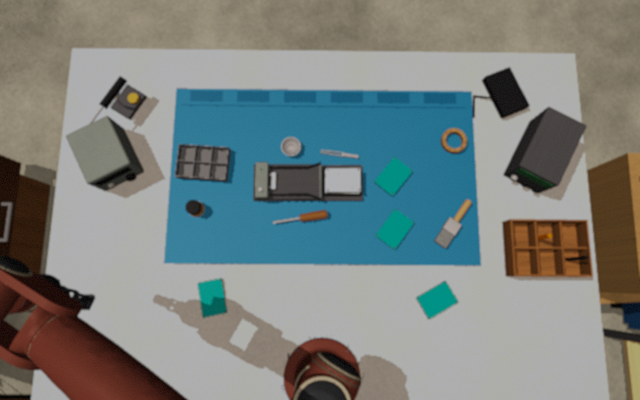

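View pics/side0.png

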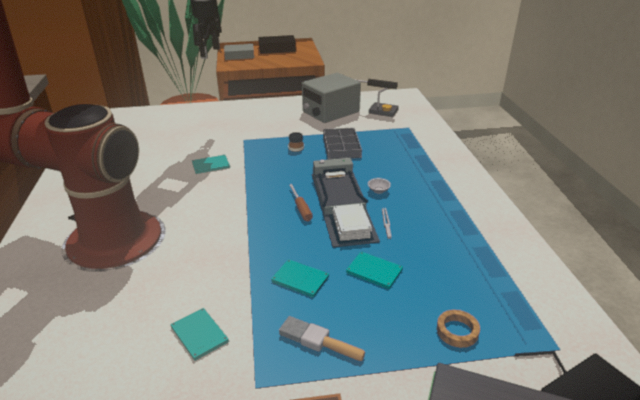

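The top view shows the cradle at about (308,181). Its socket is on the left at (261,181) and the white drive stack on the right at (343,180). The other drive-like things are turquoise look-alikes at (393,176), (395,229), (437,300) and (212,297), plus a white patch at (243,334). The stack on the cradle fits the description. I'll enlarge it to confirm.

```bash
cat > h.py <<'E'
import numpy as np,cv2
from scipy.spatial.transform import Rotation as R
from plant import *
def cam(n):
    c=camera_info(n);q=c['rotation'];return c['intrinsics'],np.array(c['xyz']),R.from_quat([q[1],q[2],q[3],q[0]]).as_matrix()
def ray(n,uv,z):
    K,p,M=cam(n);d=M@np.linalg.inv(K)@np.array([uv[0],uv[1],1.]);return p+d*(z-p[2])/d[2]
def proj(n,P):
    K,p,M=cam(n);c=K@(M.T@(np.array(P)-p));return c[:2]/c[2]
def tri(u1,u2):
    A=[];b=[]
    for n,u in(("top",u1),("side",u2)):
        K,p,M=cam(n);d=M@np.linalg.inv(K)@np.array([u[0],u[1],1.]);d/=np.linalg.norm(d);Q=np.eye(3)-np.outer(d,d);A.append(Q);b.append(Q@p)
    return np.linalg.lstsq(np.vstack(A),np.hstack(b),rcond=None)[0]
def crop(src,out,x,y,w,h,s):
    im=cv2.imread(src)[y:y+h,x:x+w];cv2.imwrite(out,cv2.resize(im,None,fx=s,fy=s,interpolation=cv2.INTER_CUBIC))
E
python3 - <<'E'
from h import *
crop("pics/top0.png","pics/top0c.png",245,145,130,70,6)
crop("pics/side0.png","pics/side0c.png",300,150,90,100,6)
print(ray("top",(343,180),.038),ray("side",(351,222),.038),ray("top",(320,380),0))
E
```

```text
[ 0.5539699 -0.0555369  0.038    ] [ 0.548738   -0.07606109  0.038     ] [-0.0077186   0.00670512  0.        ]
```

View pics/top0c.png

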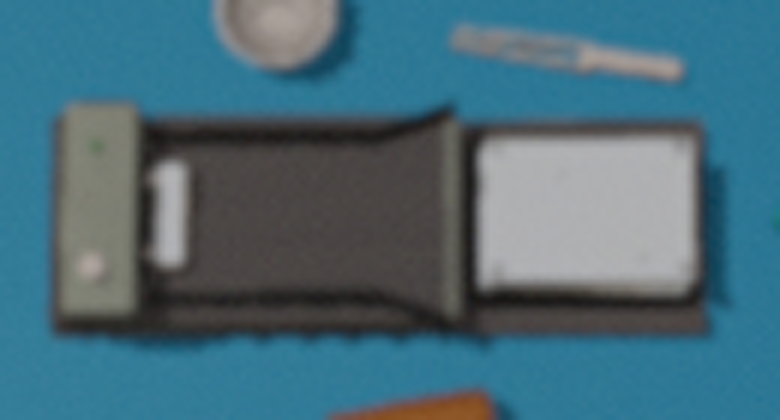

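View pics/side0c.png

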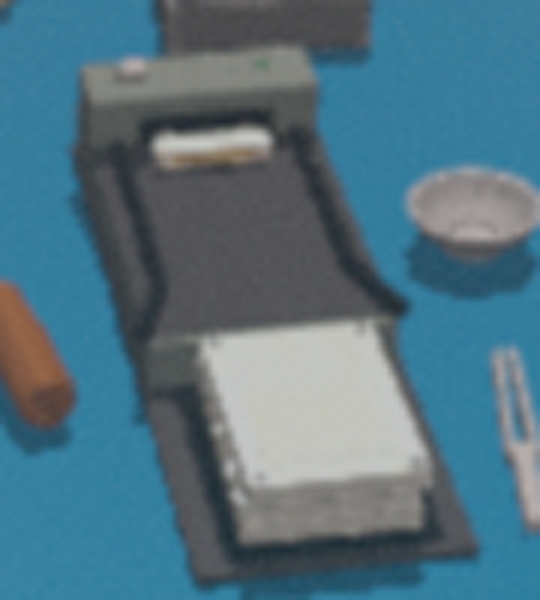

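The crop confirms it: the white top drive covers crop (478..697,137..295), lying on a stack inside the dark cradle. The sage strip at crop x≈455 is the deck's near edge, and the white connector is at crop (172,215). Now I'll measure.

```bash
cat > meas.py <<'E'
from h import *
import sys
def quad(im,x,y,w,h,f,s=8):
    c=cv2.resize(im[y:y+h,x:x+w],None,fx=s,fy=s,interpolation=cv2.INTER_CUBIC)
    m=f(c).astype(np.uint8)*255
    cs,_=cv2.findContours(m,cv2.RETR_EXTERNAL,cv2.CHAIN_APPROX_NONE)
    k=max(cs,key=cv2.contourArea);r=cv2.minAreaRect(k)
    cv=lambda p:(np.array(p)+.5)/s-.5+np.array([x,y])
    return cv(cv2.boxPoints(r)),cv(r[0]),k,cv(k[:,0,:].astype(float)),m
E
python3 - <<'E'
from meas import *
im=cv2.imread("pics/top0.png");si=cv2.imread("pics/side0.png")
print(im[180,343],im[181,300],im[181,261],im[181,273],im[200,350],im[110,343])
white=lambda c:(c.min(2)>125)
b,c,k,p,m=quad(im,318,160,50,42,white)
cv2.imwrite("pics/m1.png",m)
print("top quad",b.round(2).tolist())
B=np.array([ray("top",q,.058) for q in b]);print((B*1000).round(1)); print("sides",[np.linalg.norm(B[i]-B[i-1]).round(4) for i in range(4)],B.mean(0))
# cradle outline: non-blue
nb=lambda c:(c[...,0].astype(int)-c[...,2]<40)
b,c,k,p,m=quad(im,248,155,122,52,nb);cv2.imwrite("pics/m2.png",m)
print("cradle",b.round(2).tolist())
C=np.array([ray("top",q,.01) for q in b]);print((C*1000).round(1));print([np.linalg.norm(C[i]-C[i-1]).round(4) for i in range(4)],C.mean(0))
b,c,k,p,m=quad(im,268,165,12,30,lambda c:c.min(2)>115);print("conn",b.round(2).tolist())
C=np.array([ray("top",q,.037) for q in b]);print((C*1000).round(1))
E
```

```text
[177 175 174] [69 70 75] [116 128 126] [179 177 176] [82 73 62] [145 115  40]
top quad [[324.44, 167.44], [360.19, 167.44], [360.19, 192.56], [324.44, 192.56]]
[[ 586.1   -1.    58. ]
 [ 587.  -104.4   58. ]
 [ 513.  -103.9   58. ]
 [ 512.1   -1.5   58. ]]
sides [np.float64(0.074), np.float64(0.1034), np.float64(0.0741), np.float64(0.1023)] [ 0.54956111 -0.05267586  0.058     ]
cradle [[253.0, 200.66], [253.44, 161.43], [362.84, 162.65], [362.4, 201.87]]
[[ 495.5  209.4   10. ]
 [ 615.3  212.4   10. ]
 [ 614.4 -116.5   10. ]
 [ 494.5 -114.3   10. ]]
[np.float64(0.3236), np.float64(0.1198), np.float64(0.3289), np.float64(0.1199)] [0.55492645 0.04774963 0.01      ]
conn [[270.19, 171.44], [275.56, 171.44], [275.56, 188.81], [270.19, 188.81]]
[[578.1 157.9  37. ]
 [578.2 142.2  37. ]
 [526.2 140.8  37. ]
 [526.1 156.4  37. ]]
```

```bash
python3 - <<'E'
from h import *
a=cv2.imread("pics/m1.png");b=cv2.imread("pics/m2.png");b=cv2.resize(b,None,fx=.8,fy=.8)
o=np.zeros((340,800,3),np.uint8)
h=min(340,b.shape[0]);o[:h,:min(800,b.shape[1])]=b[:h,:800]
cv2.imwrite("pics/m2s.png",o)
E
```

```text
(no output)
```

View pics/m1.png

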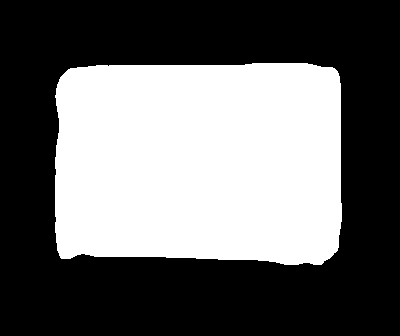

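View pics/m2s.png

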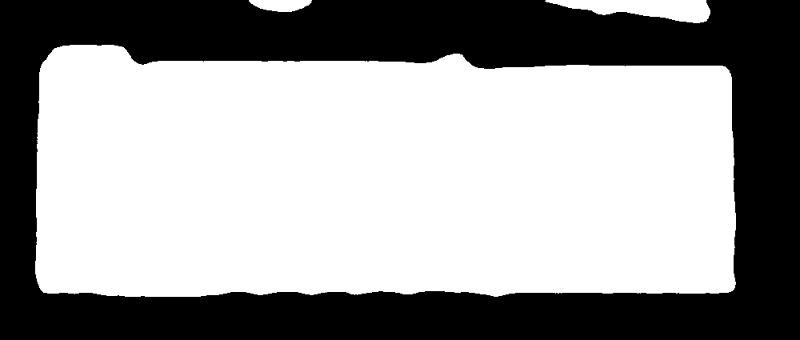

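```bash
python3 - <<'E'
from meas import *
im=cv2.imread("pics/top0.png");si=cv2.imread("pics/side0.png")
g=cv2.cvtColor(im,cv2.COLOR_BGR2GRAY).astype(float)
bl=im[...,0].astype(float)-im[...,2]
def edge(img,fix,lo,hi,axis,thr):
    # subpix crossings of thr
    v=img[lo:hi,fix] if axis==0 else img[fix,lo:hi]
    return [round(lo+i+(thr-v[i])/(v[i+1]-v[i]),2) for i in range(len(v)-1) if (v[i]-thr)*(v[i+1]-thr)<0]
print("blue edge by column")
for u in (256,262,285,295,305,325,335,345,355):
    e=edge(bl,u,155,210,0,45); print(u,e,[(ray("top",(u,x),.0)[0]*1000).round(1) for x in e],"z27",[(ray("top",(u,x),.027)[0]*1000).round(1) for x in e])
print("white rows")
for u in (326,331,336,341,346,351,356,358):
    print(u,edge(g,u,158,204,0,120), im[188:200,u].mean(1).astype(int))
for v in (170,174,178,182,186,190): print(v,edge(g,v,315,368,1,120), edge(g,v,262,280,1,130), edge(bl,v,245,260,1,45),edge(bl,v,355,370,1,45))
E
```

```text
blue edge by column
256 [np.float64(161.97), np.float64(200.51)] [np.float64(616.4), np.float64(497.8)] z27 [np.float64(609.1), np.float64(493.0)]
262 [np.float64(161.44), np.float64(200.45)] [np.float64(618.2), np.float64(498.2)] z27 [np.float64(610.9), np.float64(493.3)]
285 [np.float64(163.92), np.float64(200.29)] [np.float64(611.0), np.float64(499.2)] z27 [np.float64(603.9), np.float64(494.3)]
295 [np.float64(155.77), np.float64(163.89), np.float64(200.52)] [np.float64(636.8), np.float64(611.4), np.float64(498.8)] z27 [np.float64(629.1), np.float64(604.2), np.float64(493.9)]
305 [np.float64(163.94), np.float64(200.42)] [np.float64(611.5), np.float64(499.3)] z27 [np.float64(604.3), np.float64(494.4)]
325 [np.float64(165.08), np.float64(200.94)] [np.float64(608.5), np.float64(498.2)] z27 [np.float64(601.4), np.float64(493.3)]
335 [np.float64(155.38), np.float64(164.58), np.float64(200.43)] [np.float64(639.2), np.float64(610.3), np.float64(500.0)] z27 [np.float64(631.4), np.float64(603.2), np.float64(495.1)]
345 [np.float64(156.48), np.float64(164.64), np.float64(200.39)] [np.float6
[... 1038 characters left out ...]
12  68  38  51  68  71  70]
170 [np.float64(324.61), np.float64(360.23)] [] [np.float64(253.46)] [np.float64(361.96)]
174 [np.float64(324.66), np.float64(360.19)] [np.float64(270.51), np.float64(275.33)] [np.float64(253.27)] []
178 [np.float64(324.45), np.float64(360.25)] [np.float64(271.19), np.float64(275.3)] [np.float64(253.24)] [np.float64(362.38)]
182 [np.float64(324.39), np.float64(360.26)] [np.float64(270.86), np.float64(275.14)] [np.float64(253.23)] [np.float64(362.39)]
186 [np.float64(324.37), np.float64(360.38)] [np.float64(270.62), np.float64(275.12)] [np.float64(253.08)] [np.float64(362.53)]
190 [np.float64(324.53), np.float64(360.03)] [] [np.float64(253.13)] [np.float64(362.69)]
```

```bash
python3 - <<'E'
from meas import *
W=lambda u,v,z:(ray("top",(u,v),z)*1000).round(1)
print("drive +x edge",W(331,167.49,.038),W(356,167.25,.038)," -x",W(331,191.7,.038),W(341,191.87,.038))
print("lead",W(324.65,172,.038),W(324.38,186,.038),"trail",W(360.21,172,.038),W(360.3,184,.038))
print("cradle far end",W(253.4,170,0),W(253.1,190,0),W(253.4,170,.026),"near end",W(361.96,170,.0),W(362.5,186,.0))
print("conn front",W(275.33,174,.037),W(275.12,186,.037))
s=state();q=s['tool_rot'];print(R.from_quat([q[1],q[2],q[3],q[0]]).as_matrix().round(3))
si=cv2.imread("pics/side0.png")
# stereo: drive top centre + corners in side
b,c,k,p,m=quad(si,325,195,55,52,lambda c:c.min(2)>175)
k2=cv2.approxPolyDP(k,.03*cv2.arcLength(k,True),True)[:,0]/8.+[325,195]-.44
print(k2.round(1).tolist());cv2.imwrite("pics/m3.png",m)
E
```

```text
drive +x edge [591.3 -20.3  38. ] [592.7 -93.7  38. ]  -x [518.8 -20.6  38. ] [518.5 -49.7  38. ]
lead [577.5  -1.7  38. ] [535.6  -1.3  38. ] trail [ 578.4 -106.    38. ] [ 542.4 -106.    38. ]
cradle far end [591.3 213.2   0. ] [529.7 211.8   0. ] [584.8 209.   26. ] near end [ 594.1 -114.6    0. ] [ 544.7 -115.8    0. ]
conn front [570.5 142.6  37. ] [534.6 142.3  37. ]
[[ 0.377 -0.001 -0.926]
 [ 0.926 -0.002  0.377]
 [-0.002 -1.     0.   ]]
[[361.4, 205.2], [333.9, 207.3], [341.3, 229.7], [369.8, 225.3]]
```

View pics/m3.png

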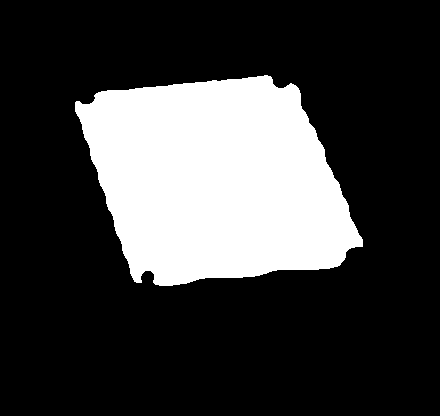

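```bash
python3 - <<'E'
from h import *
for a,b in (((324.6,167.5),(361.4,205.2)),((324.4,191.8),(333.9,207.3)),((360.3,192.3),(341.3,229.7)),((360.2,167.25),(369.8,225.3)),((342.3,179.8),(351.3,216.5))):
    P=tri(a,b);print((P*1000).round(1),proj("top",P)-a,proj("side",P)-b)
for P in ((.5903,-.0035,.038),(.5203,-.0035,.038),(.5203,-.1035,.038),(.5903,-.1035,.038)): print(proj("side",P).round(1),proj("top",P).round(1))
E
```

```text
[591.4  -1.4  30.4] [-0.04098048  0.5679338 ] [ 0.66985845 -0.17696777]
[520.9  -1.5  31. ] [ 0.01666946 -0.36817989] [-0.43447278  0.10216643]
[ 518.9 -105.7   41. ] [ 0.02989479 -0.5983973 ] [-0.75837611  0.17714903]
[ 588.1 -105.2   46.2] [-0.06983264  0.86692764] [ 1.09562831 -0.28922987]
[554.4 -53.5  37.1] [-0.00783558  0.12686972] [ 0.15490611 -0.0386268 ]
[361.9 202.9] [325.3 167.8]
[333.4 205.5] [325.1 191.1]
[341.  230.3] [359.5 191.4]
[371.5 227.4] [359.3 168.1]
```

Call:
carry_out(
  rows=[
    [[0,0,-1,0.24,-0.97,-0.15,30],[0,0,-1,0.24,-0.97,-0.15,30],[0,0,-1,0.24,-0.97,-0.15,30],[0,0,-1,0.24,-0.97,-0.15,30],[0,0,-1,0.24,-0.97,-0.15,30]],
  ],
)

```text
time: 0.6
tool_pos: [0.2836, 0.3832, 0.273]
tool_rot: [-0.647, 0.647, 0.286, -0.286]
contact_force: [0.9, 0.1, 0.4]
gripper_width: 0.35
```

Call:
carry_out(
  rows=[
    [[0,0,-1,0.24,-0.97,-0.15,30],[0,0,-1,0.24,-0.97,-0.15,30],[0,0,-1,0.24,-0.97,-0.15,30],[0,0,-1,0.24,-0.97,-0.15,30],[0,0,-1,0.24,-0.97,-0.15,30]],
  ],
)

```text
time: 1.1
tool_pos: [0.3315, 0.1893, 0.2433]
tool_rot: [-0.687, 0.687, 0.169, -0.169]
contact_force: [1.0, 1.0, -0.1]
gripper_width: 0.355
```

Call:
carry_out(
  rows=[
    [[0,0,-1,0.24,-0.97,-0.15,30],[0,0,-1,0.24,-0.97,-0.15,30],[0,0,-1,0.24,-0.97,-0.15,30],[0,0,-1,0.24,-0.97,-0.15,30],[0,0,-1,0.24,-0.97,-0.15,30]],
  ],
)

```text
time: 1.6
tool_pos: [0.3796, -0.0048, 0.2135]
tool_rot: [-0.706, 0.706, 0.047, -0.047]
contact_force: [0.7, 0.5, -0.1]
gripper_width: 0.353
```

Call:
carry_out(
  rows=[
    [[0,0,-1,0.24,-0.97,-0.15,30],[0,0,-1,0.24,-0.97,-0.15,30],[0,0,0,0,0,0,30],[0,0,0,0,0,0,30]],
  ],
)

```text
time: 2.0
tool_pos: [0.3986, -0.0813, 0.2013]
tool_rot: [0.707, -0.707, 0.002, -0.001]
contact_force: [-0.1, 0.4, -0.2]
gripper_width: 0.352
```

Call:
carry_out(
  rows=[
    [[0,0,0,0,0,-1,30],[0,0,0,0,0,-1,30],[0,0,0,0,0,-0.65,30],[0,0,0,0,0,0,30]],
  ],
)

```text
time: 2.4
tool_pos: [0.3957, -0.0784, 0.0919]
tool_rot: [0.708, -0.706, 0.003, 0.003]
contact_force: [-0.1, -0.5, -0.4]
gripper_width: 0.353
```

Call:
carry_out(
  rows=[
    [[0,0,0,0,0,-0.1,30],[0,0,0,0,0,-0.05,30],[0,0,0,0,0,0,30]],
  ],
)

```text
time: 2.7
tool_pos: [0.4, -0.0809, 0.0914]
tool_rot: [-0.707, 0.707, 0.0, 0.002]
contact_force: [-0.3, -0.1, 0.6]
gripper_width: 0.354
```

Call:
carry_out(
  rows=[
    [[0,0,0,0,0,-0.05,30],[0,0,0,0,0,0,30]],
  ],
)

```text
time: 2.9
tool_pos: [0.3993, -0.0809, 0.0885]
tool_rot: [-0.707, 0.707, -0.001, 0.001]
contact_force: [0.6, -0.1, 0.6]
gripper_width: 0.351
```

Call:
carry_out(
  rows=[
    [[0,0,0,0,0,-0.1,30],[0,0,0,0,0,-0.1,30],[0,0,0,0,0,0,30]],
  ],
)

```text
time: 3.2
tool_pos: [0.3984, -0.0806, 0.0791]
tool_rot: [0.707, -0.707, 0.002, -0.0]
contact_force: [-0.8, -0.0, -0.5]
gripper_width: 0.351
```

```bash
python3 - <<'E'
from h import *
im=grab_frame("side");cv2.imwrite("pics/s1.png",im);crop("pics/s1.png","pics/s1c.png",220,130,160,110,5)
for i in range(4): s=state();print(s['tool_pos'],s['contact_force'],s['joint_pos'])
E
```

```text
[ 0.39855076 -0.08068534  0.07932918] [-0.18624185  0.40020395 -0.20470425] [-3.83233253e-01 -2.27641739e-01  2.27973886e+00 -3.22466121e-05
  1.09079294e+00 -3.80281885e-01]
[ 0.39855076 -0.08068534  0.07932918] [-0.18624185  0.40020395 -0.20470425] [-3.83233253e-01 -2.27641739e-01  2.27973886e+00 -3.22466121e-05
  1.09079294e+00 -3.80281885e-01]
[ 0.39855076 -0.08068534  0.07932918] [-0.18624185  0.40020395 -0.20470425] [-3.83233253e-01 -2.27641739e-01  2.27973886e+00 -3.22466121e-05
  1.09079294e+00 -3.80281885e-01]
[ 0.39855076 -0.08068534  0.07932918] [-0.18624185  0.40020395 -0.20470425] [-3.83233253e-01 -2.27641739e-01  2.27973886e+00 -3.22466121e-05
  1.09079294e+00 -3.80281885e-01]
```

View pics/s1c.png

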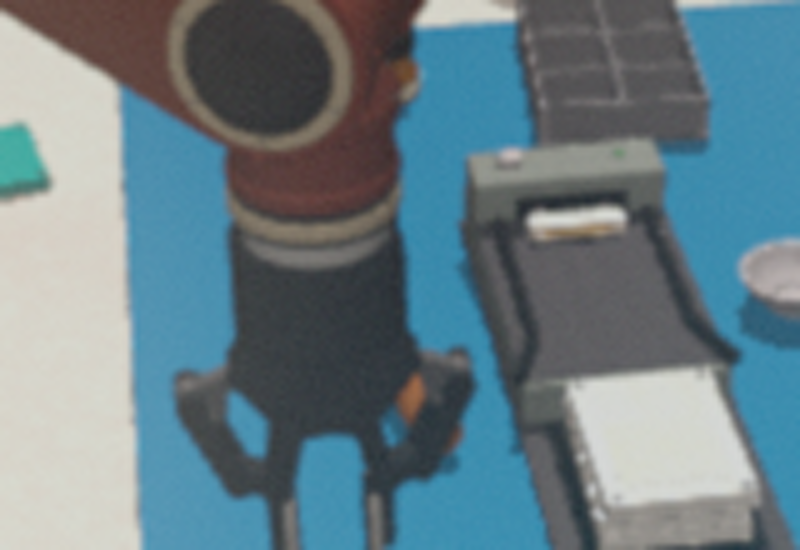

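```bash
python3 - <<'E'
from h import *
crop("pics/s1.png","pics/s1d.png",240,190,100,75,8)
E
```

```text
(no output)
```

View pics/s1d.png

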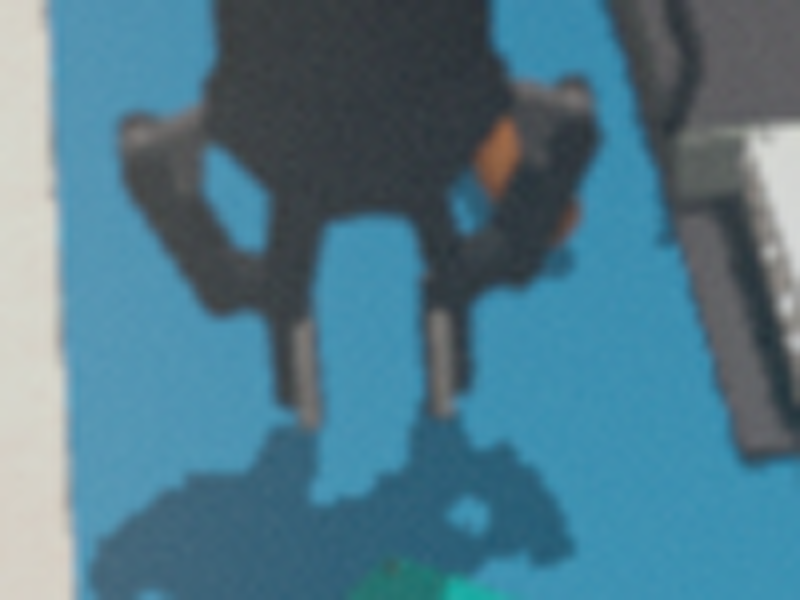

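Call:
carry_out(
  rows=[
    [[0,0,0,0,0,-0.05,30],[0,0,0,0,0,0,30]],
  ],
)

```text
time: 3.45
tool_pos: [0.3988, -0.0807, 0.0776]
tool_rot: [0.707, -0.707, 0.001, -0.001]
contact_force: [0.2, -1.0, 0.2]
gripper_width: 0.353
```

Call:
carry_out(
  rows=[
    [[0,0,0,0,0,-0.05,30],[0,0,0,0,0,0,30]],
  ],
)

```text
time: 3.65
tool_pos: [0.3988, -0.0808, 0.0757]
tool_rot: [0.707, -0.707, 0.001, -0.001]
contact_force: [0.6, 0.2, -0.5]
gripper_width: 0.351
```

Call:
carry_out(
  rows=[
    [[0,0,0,0,0,-0.025,30],[0,0,0,0,0,0,30]],
  ],
)

```text
time: 3.85
tool_pos: [0.3991, -0.0809, 0.0752]
tool_rot: [-0.707, 0.707, -0.001, 0.001]
contact_force: [-0.6, 0.8, 2.5]
gripper_width: 0.351
```

Call:
carry_out(
  rows=[
    [[0,0,0,0,0,-0.025,30],[0,0,0,0,0,0,30]],
  ],
)

```text
time: 4.05
tool_pos: [0.3993, -0.0809, 0.0751]
tool_rot: [0.707, -0.707, 0.001, -0.001]
contact_force: [-5.3, 1.8, 10.2]
gripper_width: 0.351
```

Call:
carry_out(
  rows=[
    [[0,0,0,0,0,-0.025,30],[0,0,0,0,0,0,30]],
  ],
)

```text
time: 4.25
tool_pos: [0.3995, -0.0809, 0.0751]
tool_rot: [0.707, -0.707, 0.002, -0.0]
contact_force: [-9.5, 2.9, 19.7]
gripper_width: 0.354
```

Call:
carry_out(
  rows=[
    [[0,0,0,0,0,-0.025,30],[0,0,0,0,0,0,30]],
  ],
)

```text
time: 4.45
tool_pos: [0.3996, -0.081, 0.075]
tool_rot: [0.707, -0.707, 0.002, 0.0]
contact_force: [-13.4, 5.6, 27.5]
gripper_width: 0.352
```

Call:
carry_out(
  rows=[
    [[0,0,0,0,0,1,30],[0,0,0,0,0,1,30],[0,0,0,1,-0.35,0.12,30],[0,0,0,1,-0.35,0,30],[0,0,0,1,-0.35,0,30]],
  ],
)

```text
time: 4.95
tool_pos: [0.5208, -0.1234, 0.1582]
tool_rot: [-0.707, 0.708, 0.0, 0.002]
contact_force: [-0.2, -0.7, 2.1]
gripper_width: 0.351
```

Call:
carry_out(
  rows=[
    [[0,0,0,0.9,-0.35,0,30],[0,0,0,0,0,0,30],[0,0,0,0,0,0,30]],
  ],
)

```text
time: 5.25
tool_pos: [0.5549, -0.1368, 0.1559]
tool_rot: [0.707, -0.707, 0.002, -0.0]
contact_force: [-0.3, 0.9, 0.4]
gripper_width: 0.349
```

```bash
python3 - <<'E'
from h import *
im=grab_frame("side");cv2.imwrite("pics/s2.png",im);crop("pics/s2.png","pics/s2c.png",300,140,110,110,5)
s=state();print(s['tool_pos'],s['contact_force'],s['tool_rot'])
E
```

```text
[ 0.55425243 -0.13650945  0.15594422] [-0.14630734  0.36507611  0.39856839] [ 7.07335698e-01 -7.06875873e-01  1.59467007e-03 -4.10135236e-04]
```

View pics/s2c.png

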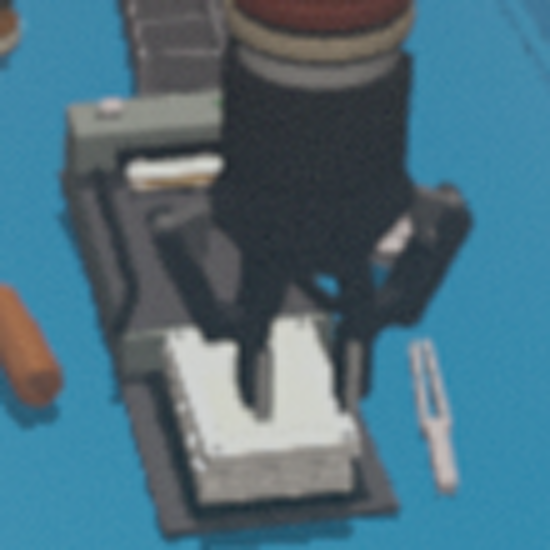

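```bash
python3 - <<'E'
from h import *
for x in(.537,.552,.555,.573): print(((proj("side",(x,-.1365,.084))-[300,140])*5).round())
E
```

```text
[259. 408.]
[293. 405.]
[300. 404.]
[341. 400.]
```

Call:
carry_out(
  rows=[
    [[0,0,0,0,0,-0.62,30],[0,0,0,0,0,-0.42,30],[0,0,0,0,0,-0.2,30],[0,0,0,0,0,0,30],[0,0,0,0,0,0,30]],
  ],
)

```text
time: 5.8
tool_pos: [0.5549, -0.1367, 0.1078]
tool_rot: [-0.707, 0.707, -0.001, 0.001]
contact_force: [0.2, 0.5, 0.0]
gripper_width: 0.354
```

```bash
python3 - <<'E'
from h import *
im=grab_frame("side");cv2.imwrite("pics/s3.png",im);crop("pics/s3.png","pics/s3c.png",310,170,90,85,8)
s=state();print(s['tool_pos'],s['contact_force'],s['tool_rot'])
E
```

```text
[ 0.55530027 -0.13689902  0.1083221 ] [-0.27969776 -0.2106973  -0.18284447] [-7.06853752e-01  7.07357883e-01 -3.26939819e-04  1.57858315e-03]
```

View pics/s3c.png

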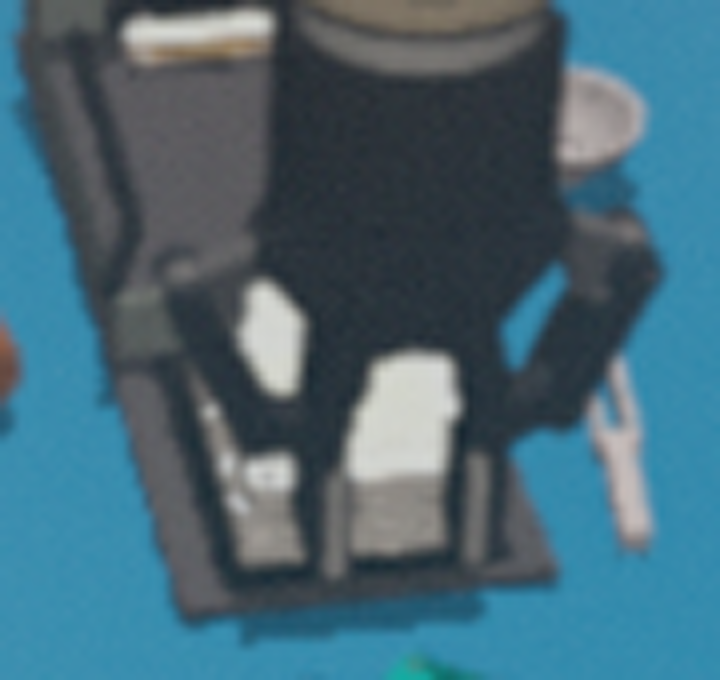

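```bash
python3 - <<'E'
from h import *
for x in(.540,.555,.570): print(((proj("side",(x,-.137-.011,.034))-[310,170])*8).round())
for x in(.5203,.5553,.5903): print("drive",((proj("side",(x,-.104,.038))-[310,170])*8).round(),((proj("side",(x,-.104,.008))-[310,170])*8).round())
im=grab_frame("top");cv2.imwrite("pics/t3.png",im);crop("pics/t3.png","pics/t3c.png",245,145,130,70,6)
E
```

```text
[348. 585.]
[402. 580.]
[456. 574.]
drive [248. 483.] [246. 568.]
drive [371. 472.] [367. 556.]
drive [493. 460.] [487. 544.]
```

View pics/t3c.png

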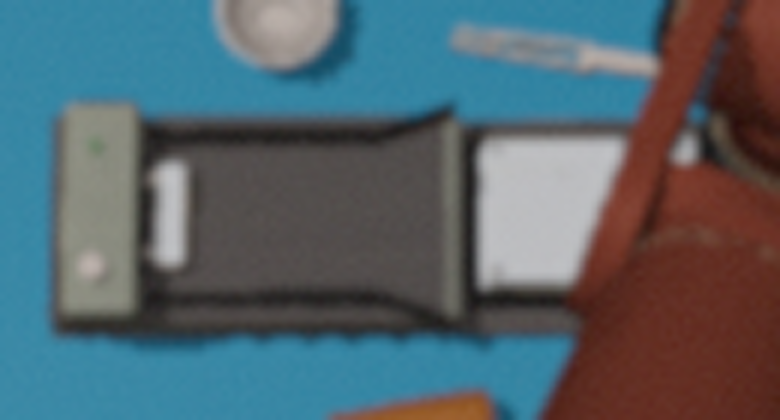

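```bash
python3 - <<'E'
from h import *
im=cv2.imread("pics/top0.png").astype(float).mean(2)
for u in (285,292,299): print(u,im[162:204,u].astype(int))
for v in (168,170,192,193,194,195): print(v,(ray("top",(292,v),.034)*1000).round(1),(ray("top",(292,v),.027)*1000).round(1))
E
```

```text
285 [107 102  87  68  46  30  36  51  66  70  71  74  71  71  70  72  70  69
  71  73  71  71  70  70  72  69  71  71  70  73  70  54  40  39  57  66
  61  50  58  87 104 109]
292 [104 101  87  68  46  30  38  54  65  72  70  69  72  72  71  70  70  70
  70  71  74  71  71  68  71  71  70  72  70  69  63  48  35  38  56  66
  61  47  60  86 105 107]
299 [103 100  87  68  46  26  34  55  67  72  72  70  71  69  72  70  73  71
  72  70  67  70  69  70  69  72  70  71  69  69  61  48  29  38  51  63
  58  47  57  84 102 109]
168 [589.8  94.4  34. ] [591.6  94.9  27. ]
170 [583.7  94.3  34. ] [585.5  94.8  27. ]
192 [517.8  93.   34. ] [519.2  93.5  27. ]
193 [514.8  92.9  34. ] [516.2  93.4  27. ]
194 [511.8  92.8  34. ] [513.2  93.3  27. ]
195 [508.9  92.8  34. ] [510.2  93.3  27. ]
```

Call:
carry_out(
  rows=[
    [[0,0,0,0,0.12,-0.04,30],[0,0,0,0,0.12,0,30],[0,0,0,0,0,0,30]],
  ],
)

```text
time: 6.2
tool_pos: [0.555, -0.1265, 0.1057]
tool_rot: [0.707, -0.707, 0.001, -0.001]
contact_force: [-0.1, -0.6, -0.0]
gripper_width: 0.349
```

Call:
carry_out(
  rows=[
    [[0,0,0,0,0.075,0,30],[0,0,0,0,0.075,0,30],[0,0,0,0,0.075,0,30],[0,0,0,0,0.075,0,30],[0,0,0,0,0.075,0,30]],
  ],
)

```text
time: 6.7
tool_pos: [0.555, -0.112, 0.1055]
tool_rot: [-0.707, 0.707, -0.001, 0.001]
contact_force: [0.1, 0.1, -0.3]
gripper_width: 0.352
```

Call:
carry_out(
  rows=[
    [[0,0,0,0,0.075,0,30],[0,0,0,0,0.075,0,30],[0,0,0,0,0.075,0,30],[0,0,0,0,0.075,0,30],[0,0,0,0,0.075,0,30]],
  ],
)

```text
time: 7.2
tool_pos: [0.555, -0.097, 0.1055]
tool_rot: [0.707, -0.707, 0.001, -0.001]
contact_force: [-0.1, -1.5, -0.2]
gripper_width: 0.352
```

```bash
python3 - <<'E'
from h import *
im=grab_frame("side");cv2.imwrite("pics/s4.png",im);crop("pics/s4.png","pics/s4c.png",310,170,90,85,6)
im=grab_frame("top");cv2.imwrite("pics/t4.png",im);crop("pics/t4.png","pics/t4c.png",245,145,130,70,6)
s=state();print(s['tool_pos'],s['contact_force'],s['tool_rot'])
E
```

```text
[ 0.55491243 -0.09676748  0.10546927] [-0.92030697 -0.29894672 -0.07276458] [ 0.70719795 -0.7070145   0.00091069 -0.0008536 ]
```

View pics/s4c.png

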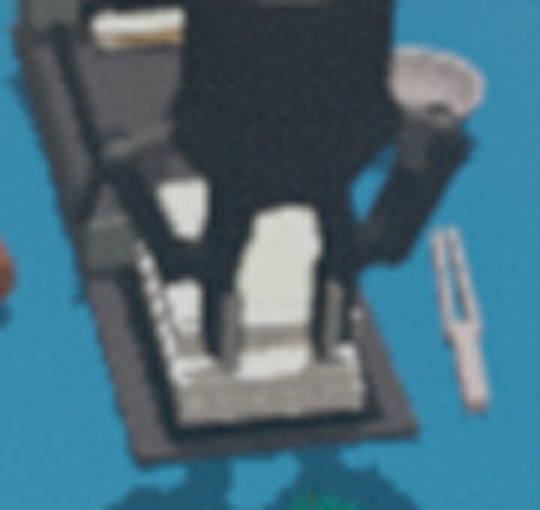

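View pics/t4c.png

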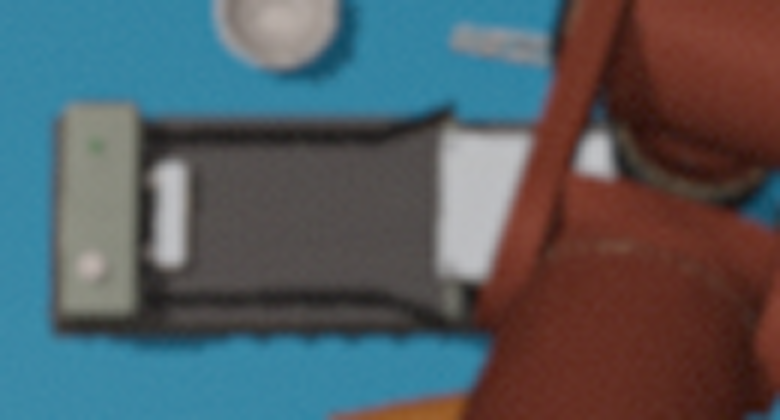

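Call:
carry_out(
  rows=[
    [[0,0,0,-0.004,0.075,0,30],[0,0,0,-0.004,0.075,0,30],[0,0,0,-0.004,0.075,0,30],[0,0,0,-0.004,0.075,0,30],[0,0,0,-0.004,0.075,0,30]],
  ],
)

```text
time: 7.8
tool_pos: [0.5541, -0.0819, 0.1055]
tool_rot: [-0.707, 0.707, -0.001, 0.001]
contact_force: [0.5, -0.6, 0.4]
gripper_width: 0.351
```

Call:
carry_out(
  rows=[
    [[0,0,0,-0.004,0.075,0,30],[0,0,0,-0.004,0.075,0,30],[0,0,0,-0.004,0.075,0,30],[0,0,0,-0.004,0.075,0,30],[0,0,0,-0.004,0.075,0,30]],
  ],
)

```text
time: 8.3
tool_pos: [0.5534, -0.0669, 0.1055]
tool_rot: [-0.707, 0.707, -0.001, 0.001]
contact_force: [0.4, 0.2, 0.2]
gripper_width: 0.353
```

```bash
python3 - <<'E'
from h import *
im=grab_frame("top");cv2.imwrite("pics/t5.png",im);crop("pics/t5.png","pics/t5c.png",245,145,130,70,6)
s=state();print(s['tool_pos'],s['contact_force'],s['tool_rot'])
E
```

```text
[ 0.55332875 -0.06659837  0.10549465] [-0.33850867  0.73461174  0.7611303 ] [ 0.70724054 -0.70697177  0.0009267  -0.00093586]
```

View pics/t5c.png

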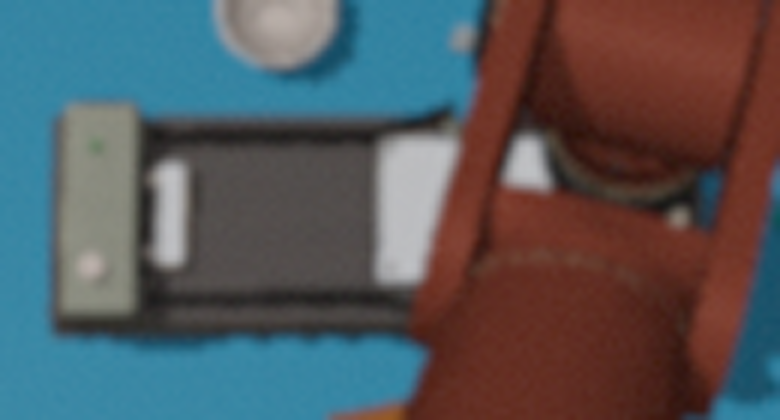

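Call:
carry_out(
  rows=[
    [[0,0,0,0,0.075,0,30],[0,0,0,0,0.075,0,30],[0,0,0,0,0.075,0,30],[0,0,0,0,0.075,0,30],[0,0,0,0,0.075,0,30]],
  ],
)

```text
time: 8.85
tool_pos: [0.5534, -0.052, 0.1055]
tool_rot: [-0.707, 0.707, -0.001, 0.001]
contact_force: [-0.6, -1.0, 1.2]
gripper_width: 0.351
```

Call:
carry_out(
  rows=[
    [[0,0,0,0,0.075,0,30],[0,0,0,0,0.075,0,30],[0,0,0,0,0.075,0,30],[0,0,0,0,0.075,0,30],[0,0,0,0,0.075,0,30]],
  ],
)

```text
time: 9.35
tool_pos: [0.5533, -0.0369, 0.1054]
tool_rot: [0.707, -0.707, 0.001, -0.001]
contact_force: [-0.6, -0.1, -0.1]
gripper_width: 0.353
```

Call:
carry_out(
  rows=[
    [[0,0,0,0,0.075,0,30],[0,0,0,0,0.075,0,30],[0,0,0,0,0.075,0,30],[0,0,0,0,0.075,0,30],[0,0,0,0,0.075,0,30]],
  ],
)

```text
time: 9.85
tool_pos: [0.5533, -0.0219, 0.1055]
tool_rot: [-0.707, 0.707, -0.001, 0.001]
contact_force: [0.0, -0.5, -0.1]
gripper_width: 0.352
```

```bash
python3 - <<'E'
from h import *
im=grab_frame("top");cv2.imwrite("pics/t6.png",im);crop("pics/t6.png","pics/t6c.png",245,145,130,70,6)
im=grab_frame("side");cv2.imwrite("pics/s6.png",im);crop("pics/s6.png","pics/s6c.png",305,145,90,100,6)
s=state();print(s['tool_pos'],s['contact_force'],s['tool_rot'])
E
```

```text
[ 0.5533529  -0.02178533  0.10551285] [ 0.50886732 -0.34553128 -0.3676031 ] [ 0.70718055 -0.70703191  0.00087666 -0.00088244]
```

View pics/t6c.png

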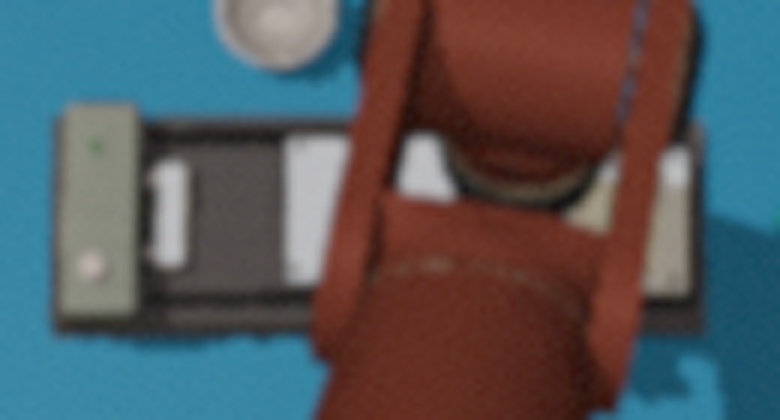

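View pics/s6c.png

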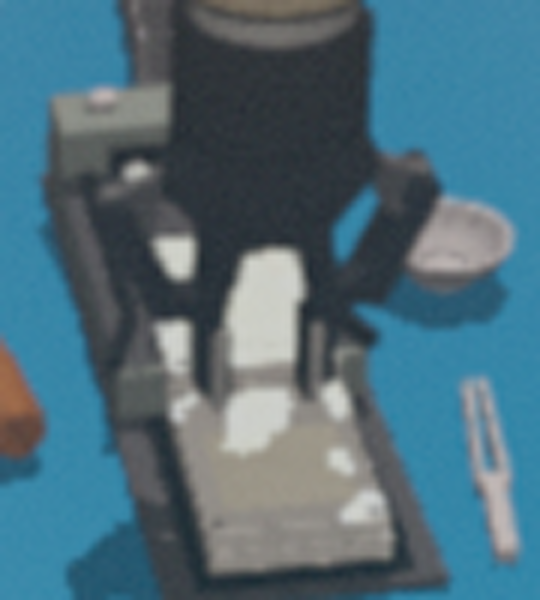

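Call:
carry_out(
  rows=[
    [[0,0,0,0,0.075,0,30],[0,0,0,0,0.075,0,30],[0,0,0,0,0.075,0,30],[0,0,0,0,0.075,0,30],[0,0,0,0,0.075,0,30]],
  ],
)

```text
time: 10.45
tool_pos: [0.5533, -0.0069, 0.1055]
tool_rot: [0.707, -0.707, 0.001, -0.001]
contact_force: [-0.4, -0.3, -0.4]
gripper_width: 0.352
```

Call:
carry_out(
  rows=[
    [[0,0,0,0,0.075,0,30],[0,0,0,0,0.075,0,30],[0,0,0,0,0.075,0,30],[0,0,0,0,0.075,0,30],[0,0,0,0,0.06,0,30]],
  ],
)

```text
time: 10.95
tool_pos: [0.5534, 0.0075, 0.1055]
tool_rot: [0.707, -0.707, 0.001, -0.001]
contact_force: [-0.0, 0.8, -0.1]
gripper_width: 0.351
```

Call:
carry_out(
  rows=[
    [[0,0,0,0,0.05,0,30],[0,0,0,0,0.05,0,30],[0,0,0,0,0.05,0,30],[0,0,0,0,0.025,0,30]],
  ],
)

```text
time: 11.35
tool_pos: [0.5534, 0.0144, 0.1055]
tool_rot: [-0.707, 0.707, -0.001, 0.001]
contact_force: [-0.2, -0.5, 0.0]
gripper_width: 0.348
```

Call:
carry_out(
  rows=[
    [[0,0,0,0,0.025,0,30],[0,0,0,0,0.025,0,30],[0,0,0,0,0.025,0,30],[0,0,0,0,0.025,0,30],[0,0,0,0,0.025,0,30]],
  ],
)

```text
time: 11.85
tool_pos: [0.5534, 0.0193, 0.1055]
tool_rot: [-0.707, 0.707, -0.001, 0.001]
contact_force: [-0.0, -0.8, 0.5]
gripper_width: 0.352
```

Call:
carry_out(
  rows=[
    [[0,0,0,0,0.025,0,30],[0,0,0,0,0.025,0,30],[0,0,0,0,0.025,0,30]],
  ],
)

```text
time: 12.15
tool_pos: [0.5533, 0.0223, 0.1055]
tool_rot: [0.707, -0.707, 0.001, -0.001]
contact_force: [-0.8, -0.6, -0.2]
gripper_width: 0.349
```

Call:
carry_out(
  rows=[
    [[0,0,0,0,0.025,0,30],[0,0,0,0,0.025,0,30]],
  ],
)

```text
time: 12.35
tool_pos: [0.5533, 0.0243, 0.1055]
tool_rot: [0.707, -0.707, 0.001, -0.001]
contact_force: [0.0, -0.2, -0.2]
gripper_width: 0.349
```

Call:
carry_out(
  rows=[
    [[0,0,0,0,0.02,0,30],[0,0,0,0,0,0,30]],
  ],
)

```text
time: 12.55
tool_pos: [0.5533, 0.0252, 0.1055]
tool_rot: [0.707, -0.707, 0.001, -0.001]
contact_force: [0.4, 0.1, -0.4]
gripper_width: 0.351
```

Call:
carry_out(
  rows=[
    [[0,0,0,0,0.02,0,30],[0,0,0,0,0.02,0,30],[0,0,0,0,0.02,0,30]],
  ],
)

```text
time: 12.85
tool_pos: [0.5534, 0.0274, 0.1055]
tool_rot: [-0.707, 0.707, -0.001, 0.001]
contact_force: [-0.3, -1.1, 1.0]
gripper_width: 0.349
```

Call:
carry_out(
  rows=[
    [[0,0,0,0,0.02,0,30],[0,0,0,0,0.02,0,30]],
  ],
)

```text
time: 13.05
tool_pos: [0.5535, 0.0285, 0.1056]
tool_rot: [-0.706, 0.708, -0.001, 0.001]
contact_force: [0.5, -5.3, -1.1]
gripper_width: 0.356
```

Call:
carry_out(
  rows=[
    [[0,0,0,0,0.02,0,30],[0,0,0,0,0.02,0,30]],
  ],
)

```text
time: 13.25
tool_pos: [0.5536, 0.0297, 0.1056]
tool_rot: [-0.706, 0.708, -0.001, 0.001]
contact_force: [0.1, -6.4, -0.5]
gripper_width: 0.35
```

Call:
carry_out(
  rows=[
    [[0,0,0,0,0.02,0,30],[0,0,0,0,0.02,0,30]],
  ],
)

```text
time: 13.45
tool_pos: [0.5536, 0.0313, 0.1056]
tool_rot: [-0.706, 0.708, -0.001, 0.001]
contact_force: [-0.1, -5.9, 0.3]
gripper_width: 0.349
```

Call:
carry_out(
  rows=[
    [[0,0,0,0,0.0125,0,30],[0,0,0,0,0.0125,0,30]],
  ],
)

```text
time: 13.65
tool_pos: [0.5535, 0.0323, 0.1056]
tool_rot: [-0.706, 0.708, -0.001, 0.001]
contact_force: [-0.6, -5.8, -0.7]
gripper_width: 0.351
```

Call:
carry_out(
  rows=[
    [[0,0,0,0,0.0125,0,30],[0,0,0,0,0.0125,0,30]],
  ],
)

```text
time: 13.85
tool_pos: [0.5535, 0.0332, 0.1056]
tool_rot: [-0.706, 0.708, -0.001, 0.001]
contact_force: [0.1, -5.6, -0.3]
gripper_width: 0.351
```

Call:
carry_out(
  rows=[
    [[0,0,0,0,0.0125,0,30],[0,0,0,0,0.0125,0,30]],
  ],
)

```text
time: 14.05
tool_pos: [0.5535, 0.0342, 0.1056]
tool_rot: [-0.706, 0.708, -0.001, 0.001]
contact_force: [0.2, -6.1, -0.1]
gripper_width: 0.351
```

Call:
carry_out(
  rows=[
    [[0,0,0,0,0.0125,0,30],[0,0,0,0,0.0125,0,30]],
  ],
)

```text
time: 14.25
tool_pos: [0.5535, 0.0353, 0.1056]
tool_rot: [-0.706, 0.708, -0.001, 0.001]
contact_force: [0.3, -5.7, -0.4]
gripper_width: 0.355
```

Call:
carry_out(
  rows=[
    [[0,0,0,0,0.0125,0,30],[0,0,0,0,0.0125,0,30]],
  ],
)

```text
time: 14.45
tool_pos: [0.5535, 0.0361, 0.1056]
tool_rot: [-0.706, 0.708, -0.001, 0.001]
contact_force: [-0.5, -7.1, -0.0]
gripper_width: 0.353
```

Call:
carry_out(
  rows=[
    [[0,0,0,0,0.0125,0,30],[0,0,0,0,0.0125,0,30]],
  ],
)

```text
time: 14.65
tool_pos: [0.5536, 0.0364, 0.1057]
tool_rot: [-0.705, 0.709, -0.0, 0.001]
contact_force: [1.1, -9.9, -0.6]
gripper_width: 0.35
```

Call:
carry_out(
  rows=[
    [[0,0,0,0,0.0125,0,30],[0,0,0,0,0.0125,0,30]],
  ],
)

```text
time: 14.85
tool_pos: [0.5538, 0.0366, 0.1058]
tool_rot: [-0.705, 0.709, -0.0, 0.001]
contact_force: [-0.6, -12.6, -1.1]
gripper_width: 0.352
```

Call:
carry_out(
  rows=[
    [[0,0,0,0,0.0125,0,30],[0,0,0,0,0.0075,0,30],[0,0,0,0,0,0,30],[0,0,0,0,0,0,30]],
  ],
)

```text
time: 15.25
tool_pos: [0.5538, 0.0368, 0.1058]
tool_rot: [-0.704, 0.71, -0.0, 0.001]
contact_force: [0.6, -14.8, -0.1]
gripper_width: 0.351
```

Call:
carry_out(
  rows=[
    [[0,0,0,0,0,0,30],[0,0,0,0,0,0,30],[0,0,0,0,0,0,30]],
  ],
)

```text
time: 15.55
tool_pos: [0.5538, 0.0367, 0.1058]
tool_rot: [-0.704, 0.71, -0.0, 0.001]
contact_force: [-0.9, -14.3, -0.2]
gripper_width: 0.353
```

Call:
carry_out(
  rows=[
    [[0,0,0,0,-0.05,0,30],[0,0,0,0,-0.05,0,30],[0,0,0,0,-0.1,0,30],[0,0,0,0,-0.2,0,30],[0,0,0,0,-0.2,0,30]],
  ],
)

```text
time: 16.05
tool_pos: [0.5533, 0.0158, 0.1055]
tool_rot: [0.707, -0.707, 0.001, -0.001]
contact_force: [-0.0, 0.5, -1.2]
gripper_width: 0.354
```

Call:
carry_out(
  rows=[
    [[0,0,0,0,-0.2,0.2,30],[0,0,0,0,0,0.5,30],[0,0,0,0,0,1,30],[0,0,0,-0.5,-0.8,1,30],[0,0,0,-0.5,-1,0.5,30]],
  ],
)

```text
time: 16.55
tool_pos: [0.5163, -0.0615, 0.2345]
tool_rot: [-0.707, 0.708, 0.002, 0.002]
contact_force: [0.7, -1.0, 0.3]
gripper_width: 0.348
```

Call:
carry_out(
  rows=[
    [[0,0,0,-0.6,-1,0,30],[0,0,0,-0.6,-1,0,30],[0,0,0,-0.6,-1,0,30],[0,0,0,0,-1,0,30],[0,0,0,0,0,0,30]],
  ],
)

```text
time: 17.05
tool_pos: [0.4423, -0.2251, 0.2311]
tool_rot: [-0.706, 0.708, -0.002, 0.004]
contact_force: [-0.5, 1.0, 0.1]
gripper_width: 0.348
```

```bash
python3 - <<'E'
from meas import *
im=grab_frame("top");cv2.imwrite("pics/t7.png",im);crop("pics/t7.png","pics/t7c.png",245,145,130,70,6)
si=grab_frame("side");cv2.imwrite("pics/s7.png",si);crop("pics/s7.png","pics/s7c.png",300,145,95,100,6)
s=state();print(s['time'],s['tool_pos'],s['contact_force'])
E
```

```text
17.15 [ 0.44290026 -0.22192992  0.23044678] [-0.94171699  0.63402917  0.09561341]
```

View pics/t7c.png

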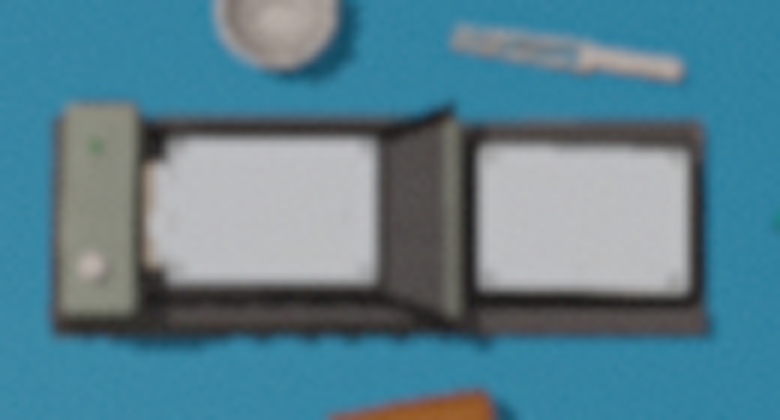

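View pics/s7c.png

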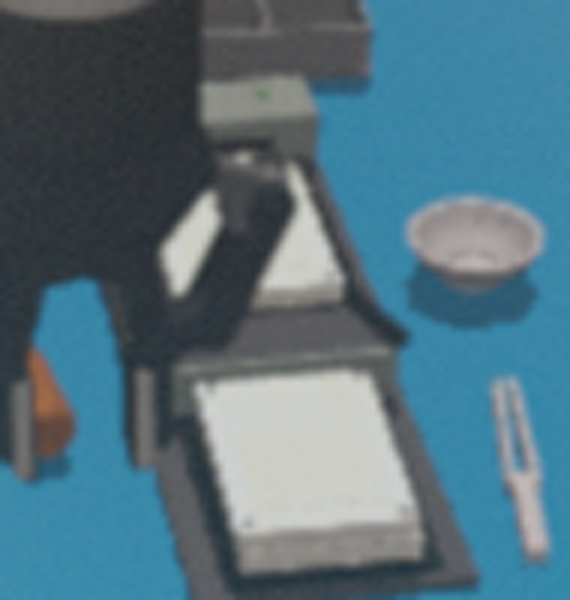

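```bash
python3 - <<'E'
from meas import *
im=cv2.imread("pics/t7.png")
for box,z in(((266,160,47,42),.037),((318,160,50,42),.028)):
    b,c,k,p,m=quad(im,*box,lambda c:c.min(2)>125)
    B=np.array([ray("top",q,z) for q in b])*1000;print(B.round(1).tolist(),B.mean(0).round(1))
s=state();print(s['joint_vel'].round(3))
E
```

```text
[[589.8, 162.3, 37.0], [590.7, 49.3, 37.0], [518.1, 48.2, 37.0], [517.2, 160.1, 37.0]] [553.9 105.   37. ]
[[518.0, 0.3, 28.0], [591.3, -0.9, 28.0], [589.6, -105.4, 28.0], [516.3, -103.2, 28.0]] [553.8 -52.3  28. ]
[ 0.042 -0.003  0.011  0.002  0.001  0.002]
```

Call:
carry_out(
  rows=[
    [[0,0,0,0,0,0,30],[0,0,0,0,0,0,30]],
  ],
)

```text
time: 17.35
tool_pos: [0.4434, -0.2201, 0.2299]
tool_rot: [0.707, -0.707, 0.0, -0.0]
contact_force: [-0.3, -0.3, -0.3]
gripper_width: 0.348
```

```bash
python3 -c "
from plant import *
print(job_done())"
```

```text
the job is handed in; nothing more can be done
None
```

The top drive is off the stack, on the deck and pushed home against the connector; I handed the job in at about 17 s of the 48 s allowed. No verdict is reported.

- **Slide:** I first touched the fingertips to the mat to set their height. I then pushed the drive's trailing end with both fingertips, 30 mm apart, off the stack and along the rails, without lifting it.
- **Press:** The connector resisted with 5–6 N over about 8 mm. The force then rose at a stop the tool could not move past. I held about 14.5 N there for roughly 0.5 s, backed straight off and raised the gripper clear.
- **Last checks:** In the top view the drive lies flat between the rails against the connector. It is about 1 mm off the middle line and about 0.5° off square, with measurements good to about 2 mm. The wrist force reads about zero.
- **Less certain:** The middle drive was hidden under the top one at the start, so I could not measure its shift directly. It now lies where the stack was, within about 2 mm. Connector travel is not reported, so "home" rests on the force rise.
- **Bystanders:** The screw dish, tweezers and screwdriver look unmoved in the crops I viewed. I did not check the other bystanders at the end; the arm's path stayed well clear of them.

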